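Load the block heater and press the vial block into its corner

TASK

Load the low block heater: first stand the round aluminium insert on its deck, at the end with the low lip next to the control knob, and let go of it. Then set the drilled rectangular vial block upright on the deck beside it, long side along the long high fence, push it into the corner where the two high fences meet so that it lies flush against both at once, and finish still holding it pressed there. Leave everything else on the bench where it is.

Things in the scene. Friction and masses are not known exactly. Their poses are not given: they have to be found in the camera images.
- well (a point): Centre of the heater's flat aluminium deck, on its surface, 45 mm above the bench. z up; y along the deck, away from the control nose, to the end fence; x across it, to the side fence. Clear deck: x -35 to +35 mm, y -73 to +73 mm. High fences (22 mm high) at x = +35 (whole side) and y = +73 (end) meet in the corner (+35, +73); low lips (8 mm) at x = -35 and y = -73.
- heater: The low white heater, fixed to the bench at a yaw that varies; origin under its centre, on the bench, 45 mm below the deck; axes as the deck's. Grey control nose at its -y end (y -100 to -145 mm, 50 mm high) with a black knob, 26 mm wide, at (-35, -122), top 64 mm above the bench. Low lips, 8 mm high above the deck, 6 mm thick, stand around the deck at x = -35 and y = -73 mm.
- end_fence: The short high fence, an aluminium bar 94 x 12 x 22 mm at the deck's end; origin at the centre of its underside, on the deck; axes as the deck's. Its inner face is 6 mm from the origin, towards -y. Rigid and smooth.
- side_fence: The long high fence, an aluminium bar 12 x 146 x 22 mm along the deck's side; origin at the centre of its underside, on the deck; axes as the deck's. Its inner face is 6 mm from the origin, towards -x. Rigid. Deck, fences and lips are smooth, with low friction (coefficient about 0.25): the standing block slides on the deck at about 1 to 2 N.
- block_center (a point): Centre (35 mm above its underside) of the vial block: loose rectangular aluminium block, 56 mm in its x, 76 mm in its y, 70 mm high, six dark round holes in its top, about 0.45 kg; upright on the bench at the start. Flush in the corner its centre is at (+7, +35, +35) mm in the deck's axes; a half turn does not matter.
- block: The same vial block; origin at the centre of its underside, axes as above.
- insert_center (a point): Centre (35 mm above its underside) of the round insert: loose upright aluminium cylinder, 52 mm in diameter, 70 mm high, one large dark round recess in its top, about 0.28 kg; z is its axis. On the deck, a centre at x near 0 and y from -47 to -29 mm (deck axes) leaves room for the block in the corner.
- insert: The same round insert; origin at the centre of its underside.
- offcut: Bystander: small aluminium block without holes, 40 x 40 x 25 mm, loose; origin at the centre of its underside.
- stopper: Bystander: dark rubber stopper, 38 mm wide and 32 mm high, loose; origin at the centre of its underside.
- jar: Bystander: amber glass jar with a black cap, 48 mm in diameter and 65 mm high, loose; origin at the centre of its underside.
- cork_dish: Bystander: black dish with a cork in it, 92 mm wide and 50 mm high, loose; origin at the centre of its underside.
- mallet: Bystander: mallet with a wooden handle, 200 mm long, lying on the bench, loose.
- wash_bottle: Bystander: white bottle, 64 mm in diameter and 160 mm high, loose; origin at the centre of its underside.

How it is judged:
By the outcome, as a careful person would: the job done as asked, in the order asked, and still so for the second after the job is handed in, while the arm keeps its last pose, push and grip.
It also fails if it takes over 64 s, if anything falls off the work surface, if the arm or the gripper's body presses on something with over 40 N, if the wrist force passes 120 N, or if a joint passes its speed limit or range.

ROBOT

A 7-joint arm with a two-finger parallel gripper is mounted at the origin on the work surface. World frame = base frame: x ahead of the robot, y to its left, z up, the work surface at z = 0. Lengths are in m, angles in rad, forces in N, time in s.
With the tool pointing down it reaches from about 0.35 to 0.9 m from the base axis. Payload 7.2 kg.
Tool frame: the origin (TCP) lies on the centre line of the jaws, within the pads' length; the fingertips stand 19 mm ahead of it and the grasp point (between the pads) is the TCP; z points along the fingers, y is the line along which they close (so a half turn about z gives the same grasp; the last joint's range is limited). The gripper opens to 88 mm and grips with 3 to 60 N. Pads are 20 mm wide; open, the fingers measure 115 mm over their backs; the gripper's body (75 mm by 178 mm) begins 61 mm behind the grasp point.
Start: joints at [1.22, 0.411, -0.013, 1.596, 0.006, 1.134, -0.082], TCP at [0.174, -0.6, 0.242] pointing down, gripper open.
Joint ranges: [-2.95, 2.95], [-0.29, 1.99], [-1.47, 1.44], [0.14, 2.54], [-1.03, 4.17], [0.13, 1.85], [-2.86, 2.86]. Speed limits (rad/s): [2.39, 2.39, 3.01, 3.01, 3.14, 3.14, 3.14].

INTERFACE

Orientations are given as a unit quaternion [w, x, y, z].
In Python, from cell import arm, camera gives the robot as it stands.
- The arm moves only by the tool send_rows, never from a script. Its argument "series" is text: rows parted by semicolons, each of 6 numbers parted by spaces: the shift along the tool's x, y, z in units of 0.3 m (1.0 is 0.3 m), then the turn, a rotation vector about the tool's x, y, z in units of 180 degrees (1.0 is 180 degrees). A call has exactly 10 rows; each row is the pose to reach, as a shift and turn from the pose commanded when the call began, along the tool's axes at that moment, turning the shorter way round; what a row does not reach only later rows make up. A row lasts 1/10 s, in which the tool goes at most 50 mm and 8.59 degrees, less where a joint would pass 70% of its speed; a pose out of reach is approached as far as the arm can. A call with a number of a shift or a turn outside -1 to 1 is refused whole. A call with a gripper value outside its range is refused whole. "fingers" is the gripper's target within -1 to 1 (shut at 1, half-way at 0, fully open at -1), set as the call begins (left out, the last holds). The fingers move at their own pace and stop on an object; "squeeze" is the grip in N (left out, the last holds). Time passes only in rows, so rows that repeat a pose let the fingers close, or fill a call up. It gives the time, the measured TCP pose, the force, the opening and the grip force at its end, in the units of the state.
- arm.state(): the state, without advancing time (a new reading comes with each control period).
- camera(name): name is "side" or "top"; returns a dict with "pixels" (400x640x3 uint8, red, green, blue), "fx", "fy", "cx", "cy" (pixels), "pose" (4x4, takes a point from camera to world coordinates). Camera axes: x right, y down, z forward; pixel columns grow to the right and rows downward; lengths in m; the calibration is good to about 2 mm. A picture is of the moment at which its call begins. There is no depth.
- arm.close_job(): hands the job in; it is judged then, once.
The state is a dict: "time_s": time; "q": joint angles; "qd": joint speeds; "joint_torque": joint torques, N m; "eef_pos": TCP position; "tcp_rot": TCP orientation; "wrist_force": force on the tool from outside, world axes, zero at the start; "torque": the same for the moment, N m; "width": opening from 0.0 (shut) to 1.0 (fully open); "grasp_force": force on a finger pad.
Only numpy, scipy, OpenCV 4.12 (cv2) and the standard library are available. Lean on these libraries where they do the work, as an engineer would, in place of code of your own. Each camera call takes 0.05 s, during which the arm holds its last target. There are 200 camera calls.

## Working session

There is one attempt and no reset: what is moved stays moved. The work goes in short steps, Python scripts to look and compute and a tool call to move; the robot and the scene stay as the last step left them, time stands still between calls to the robot, and variables do not carry over. Pictures are saved under pics/ and viewed, at most 10 in all, crops included, and the job is handed in when it is done.

Besides the shell and the picture viewer there is one more tool, called after "Request:" as name(argument=value, ...) on one line, values as JSON. send_rows: Moves the arm, as the interface text tells. Shifts and turns lie within -1 to 1; 1 stands for 0.3 m of shift or 180 degrees of turn. Its arguments: {"type":"object","properties":{"series":{"type":"string"},"fingers":{"type":"number"},"squeeze":{"type":"number"}},"required":["series"]}

```bash
ls; mkdir -p pics
python3 - <<'E'
from cell import arm,camera
import cv2,numpy as np
np.set_printoptions(precision=4,suppress=True)
for n in("top","side"):
    c=camera(n);cv2.imwrite(f"pics/{n}0.png",c["pixels"][:,:,::-1]);print(n,c["fx"],c["fy"],c["cx"],c["cy"]);print(np.array(c["pose"]))
print(arm.state())
E
```

```text
pics
top 421.129949498105 421.129949498105 316.05363533193434 198.64739669034805
[[ 0.021  -0.9884  0.1505  0.3865]
 [-0.9994 -0.025  -0.0243  0.0347]
 [ 0.0277 -0.1499 -0.9883  1.1722]
 [ 0.      0.      0.      1.    ]]
side 360.9699714971221 360.9699714971221 319.29048526340927 197.42251001802643
[[ 0.9834 -0.1199  0.1364  0.412 ]
 [-0.1813 -0.6945  0.6962 -0.6985]
 [ 0.0113 -0.7094 -0.7047  0.7981]
 [ 0.      0.      0.      1.    ]]
{'time_s': 0.1, 'q': array([ 1.2198,  0.4118, -0.0127,  1.5969,  0.0056,  1.1343, -0.0822]), 'qd': array([ 0.0002, -0.0016, -0.0013, -0.0023, -0.0006, -0.001 , -0.0017]), 'joint_torque': array([  0.0022, -58.9099,   0.6439, -29.1712,  -0.0537,   0.0144,
         0.0001]), 'eef_pos': array([ 0.1743, -0.5998,  0.2409]), 'tcp_rot': array([-0.0007,  0.99  ,  0.1409, -0.0001]), 'wrist_force': array([ 0.1795, -0.523 , -0.4634]), 'torque': array([-0.021 , -0.0607, -0.0383]), 'grasp_force': 0.0, 'width': 1.0008438978932526}
```

View pics/top0.png

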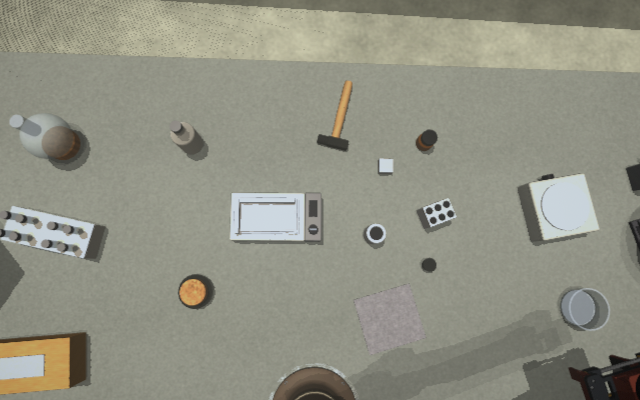

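View pics/side0.png

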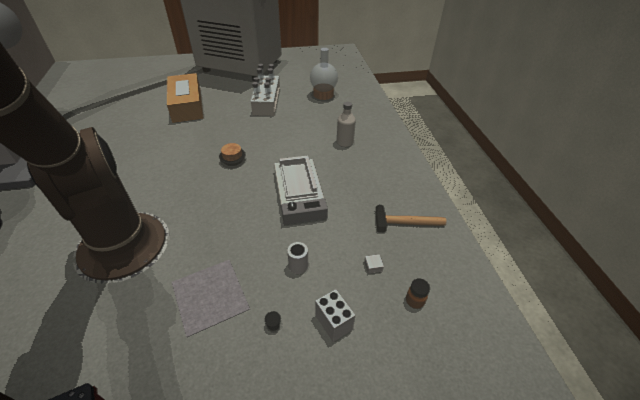

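The top view shows the heater at (275,217) with its nose to the right and knob at (313,230), the insert at (375,234), the block at (439,213), the offcut at (386,166) and the stopper at (429,265). The deck axes are close to the world axes. I'll zoom in for precise pixels.

Run:
```python
import cv2,numpy as np
t=cv2.imread("pics/top0.png");s=cv2.imread("pics/side0.png")
def crop(im,x,y,w,h,k):
    o=cv2.resize(im[y:y+h,x:x+w],None,fx=k,fy=k,interpolation=cv2.INTER_CUBIC)
    for i in range(0,w,10):
        cv2.line(o,(i*k,0),(i*k,6),(0,0,255),1)
        if i%20==0: cv2.putText(o,str(x+i),(i*k,16),0,.35,(0,0,255))
    for i in range(0,h,10):
        cv2.line(o,(0,i*k),(6,i*k),(0,0,255),1); cv2.putText(o,str(y+i),(8,i*k+4),0,.35,(0,0,255))
    return o
a=crop(t,225,183,100,65,6); b=crop(t,360,190,100,50,6)
cv2.imwrite("pics/c1.png",np.hstack([np.vstack([a[:,:600]])]))
cv2.imwrite("pics/c2.png",b)
cv2.imwrite("pics/c3.png",crop(s,268,150,92,75,8)); cv2.imwrite("pics/c4.png",crop(s,280,235,80,105,5))
```

```text
(no output)
```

View pics/c1.png

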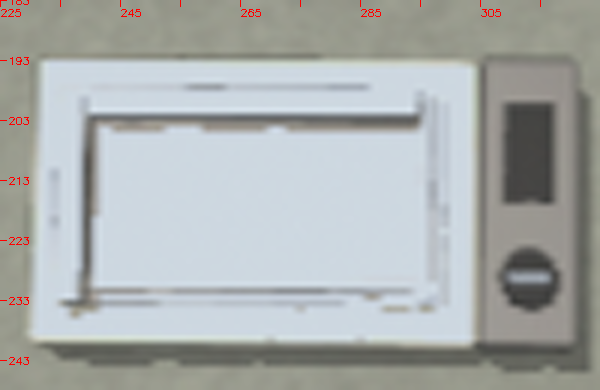

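View pics/c2.png

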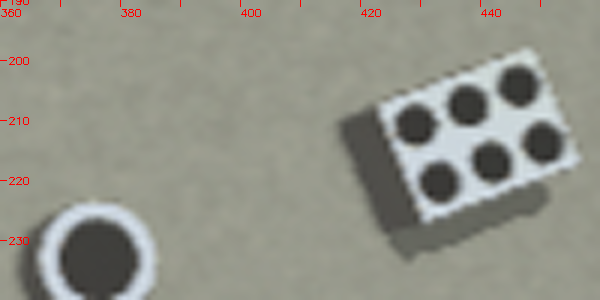

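View pics/c3.png

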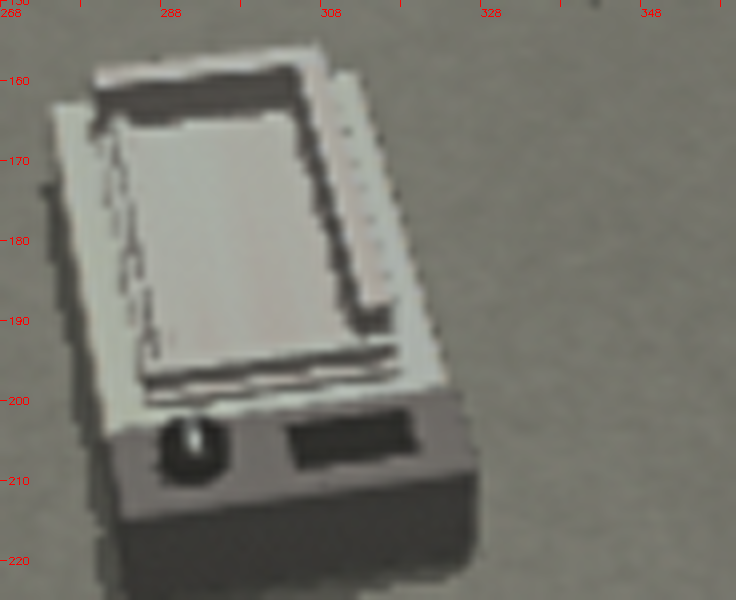

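View pics/c4.png

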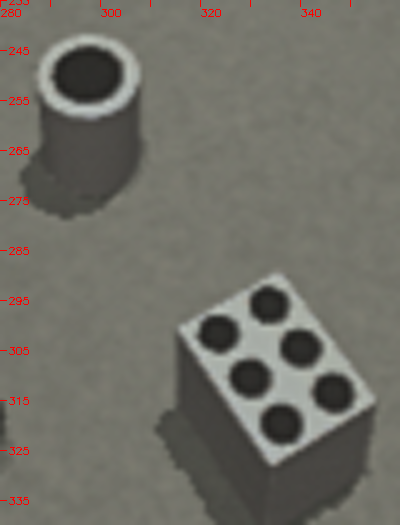

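Insert and block tops are clear in both views; so are the knob, the nose's outer edge and the fence's inner top corners. Next I fit the poses.

```bash
cat > h.py <<'E'
import numpy as np
C={"t":(421.13,316.0536,198.6474,np.array([[.021,-.9884,.1505,.3865],[-.9994,-.025,-.0243,.0347],[.0277,-.1499,-.9883,1.1722]])),
"s":(360.97,319.2905,197.4225,np.array([[.9834,-.1199,.1364,.412],[-.1813,-.6945,.6962,-.6985],[.0113,-.7094,-.7047,.7981]]))}
def proj(c,P):
    f,cx,cy,M=C[c];q=M[:,:3].T@(np.asarray(P)-M[:,3]);return np.array([cx+f*q[0]/q[2],cy+f*q[1]/q[2]])
def world(x,y,a,p):
    c,s=np.cos(a),np.sin(a);return np.array([x+c*p[0]-s*p[1],y+s*p[0]+c*p[1],p[2]])
def px(k,x0,y0,X,Y): return np.array([x0+(X+.5)/k-.5,y0+(Y+.5)/k-.5])
E
python3 - <<'E'
from h import *
from scipy.optimize import least_squares as ls
np.set_printoptions(precision=4,suppress=True)
T=lambda X,Y:("t",px(6,225,183,X,Y)); T2=lambda X,Y:("t",px(6,360,190,X,Y))
S=lambda X,Y:("s",px(8,268,150,X,Y)); S2=lambda X,Y:("s",px(5,280,235,X,Y))
def fit(obs,x0,name,sub=None):
    def res(v,cams="ts"): return np.concatenate([proj(c,world(v[0],v[1],v[2],P(v)))-p for (c,p),P in obs if c in cams])
    r=ls(res,x0,loss="soft_l1");print(name,r.x,np.degrees(r.x[2]));print(res(r.x).reshape(-1,2).round(2).tolist())
    for c in "ts": print("  only",c,ls(lambda v:np.append(res(v,c),1e-3*(v[-1]-r.x[-1])),r.x).x)
    return r.x
K=lambda *p:(lambda v:np.array(p)/1000)
# heater
h=fit([(T(530,278),K(-35,-122,64)),(T(573,62),lambda v:np.array([v[3],-.145,.05])),(T(577,345),lambda v:np.array([-v[3],-.145,.05])),
(T(90,116),K(35,73,67)),(T(420,116),K(35,-73,67)),(T(80,303),K(-47,73,67)),
(S(193,448),K(-35,-122,61)),(S(122,520),lambda v:np.array([-v[3],-.145,.05])),(S(475,470),lambda v:np.array([v[3],-.145,.05])),
(S(97,88),K(-47,73,67)),(S(297,66),K(35,73,67)),(S(297,113),K(35,73,45))],[.5,.12,0,.06],"heater")
b=[(28,38),(28,-38),(-28,-38),(-28,38)]
fit([(T2(*p),K(*q,70)) for p,q in zip([(376,103),(531,48),(580,158),(425,222)],b)]+
    [(S2(*p),K(*q,70)) for p,q in zip([(277,272),(376,402),(273,466),(178,328)],[(28,38),(28,-38),(-28,-38),(-28,38)])],[.52,-.26,.35],"block")
fit([(T2(97.5,259),K(0,0,70)),(S2(89,75.5),K(0,0,70))],[.5,-.1,0],"insert")
# predictions for lip/fence lines
for p in [(-35,0,53),(-41,0,53),(0,-73,53),(0,-79,53),(41,-73,67),(0,73,67),(0,79,67),(35,0,67),(35,0,45)]:
    P=world(*h[:3],np.array(p)/1000);a=proj("t",P);s=proj("s",P);print(p,((a-[225,183]+.5)*6-.5).round(0),((s-[268,150]+.5)*8-.5).round(0))
E
```

```text
heater [0.5067 0.1371 0.015  0.0634] 0.8619923965834263
[[-0.19, 0.34], [1.31, 0.4], [0.45, 0.35], [-0.53, 0.12], [-0.14, 0.67], [0.09, 0.06], [0.44, -0.99], [0.59, -0.11], [0.7, 0.04], [-0.14, 0.11], [0.17, -0.07], [0.28, -0.66]]
  only t [0.5073 0.1375 0.0193 0.0635]
  only s [0.5057 0.136  0.0098 0.0632]
block [ 0.5256 -0.321   0.3832] 21.95748182884009
[[0.03, 0.88], [0.21, 0.15], [0.38, 1.34], [0.07, 0.74], [1.05, -0.76], [1.07, -0.41], [0.2, 0.03], [0.05, -0.17]]
  only t [ 0.5277 -0.3205  0.3857]
  only s [ 0.5242 -0.3214  0.3871]
insert [ 0.4666 -0.1515  0.    ] 0.0
[[0.09, 0.44], [0.38, -0.19]]
  only t [ 0.4677 -0.1512  0.    ]
  only s [ 0.4656 -0.1519  0.    ]
(-35, 0, 53) [252. 280.] [152. 231.]
(-41, 0, 53) [252. 293.] [136. 233.]
(0, -73, 53) [419. 202.] [272. 349.]
(0, -79, 53) [432. 202.] [275. 360.]
(41, -73, 67) [419. 107.] [381. 307.]
(0, 73, 67) [ 84. 196.] [212.  75.]
(0, 79, 67) [ 70. 196.] [210.  66.]
(35, 0, 67) [253. 118.] [330. 182.]
(35, 0, 45) [258. 125.] [331. 225.]
```

```bash
cat > go.py <<'E'
import sys,numpy as np
from cell import arm
from scipy.spatial.transform import Rotation as R
def go(x,y,z,azdeg):
    s=arm.state();q=s["tcp_rot"];r=R.from_quat([q[1],q[2],q[3],q[0]])
    a=np.radians(azdeg);t=R.from_matrix(np.array([[np.cos(a),np.sin(a),0],[np.sin(a),-np.cos(a),0],[0,0,-1]]))
    d=r.inv().apply(np.array([x,y,z])-s["eef_pos"])/.3;w=(r.inv()*t).as_rotvec()/np.pi
    print("pos",s["eef_pos"].round(4),"F",s["wrist_force"].round(2),"t",s["time_s"],"w",round(s["width"],3))
    print("shift",d.round(4),"turn",w.round(4))
if __name__=="__main__": go(*map(float,sys.argv[1:]))
E
python3 go.py .4666 -.1515 .2 90.86
```

```text
pos [ 0.1743 -0.5998  0.2409] F [ 0.18 -0.52 -0.46] t 0.1 w 1.001
shift [ 1.3528 -1.1629  0.1379] turn [-4.000e-04 -3.000e-04 -4.148e-01]
```

Request:
send_rows(series="0.03 -0.03 0 0 0 -0.02; 0.1 -0.09 0 0 0 -0.065; 0.18 -0.16 0 0 0 -0.11; 0.27 -0.23 0 0 0 -0.155; 0.36 -0.31 0 0 0 -0.2; 0.45 -0.39 0 0 0 -0.245; 0.54 -0.46 0 0 0 -0.29; 0.62 -0.53 0 0 0 -0.335; 0.67 -0.57 0 0 0 -0.38; 0.68 -0.58 0 0 0 -0.415", fingers=-1, squeeze=20)

```text
time_s: 1.1
eef_pos: [0.3233, -0.3737, 0.2416]
tcp_rot: [-0.0, 0.698, 0.716, 0.0]
wrist_force: [-0.4, -0.5, -0.4]
width: 1.003
grasp_force: 0.0
```

```bash
python3 go.py .4666 -.1515 .2 90.86
```

```text
pos [ 0.3233 -0.3737  0.2416] F [-0.44 -0.48 -0.35] t 1.1 w 1.003
shift [0.7283 0.4961 0.1393] turn [ 0.0001 -0.0002  0.0032]
```

Request:
send_rows(series="0.03 0.02 0 0 0 0; 0.1 0.07 0.02 0 0 0; 0.2 0.13 0.04 0 0 0; 0.3 0.2 0.06 0 0 0; 0.4 0.27 0.08 0 0 0; 0.5 0.34 0.1 0 0 0; 0.59 0.4 0.12 0 0 0; 0.67 0.455 0.135 0 0 0.001; 0.715 0.485 0.14 0 0 0.001; 0.725 0.494 0.14 0 0 0.001")

```text
time_s: 2.1
eef_pos: [0.4671, -0.1542, 0.1992]
tcp_rot: [-0.001, 0.703, 0.711, 0.0]
wrist_force: [1.1, 0.2, -0.2]
width: 0.999
grasp_force: 0.0
```

```bash
python3 go.py .4666 -.1515 .048 90.86
```

```text
pos [ 0.4671 -0.1542  0.1992] F [ 1.11  0.19 -0.2 ] t 2.1 w 0.999
shift [ 0.0085 -0.0015  0.5041] turn [-0.0001 -0.0003 -0.0009]
```

Request:
send_rows(series="0.002 0 0.02 0 0 0; 0.002 0 0.08 0 0 0; 0.002 0 0.15 0 0 0; 0.002 0 0.22 0 0 0; 0.002 0 0.29 0 0 0; 0.002 0 0.36 0 0 0; 0.002 0 0.42 0 0 0; 0.002 0 0.47 0 0 0; 0.002 0 0.495 0 0 0; 0.002 0 0.5 0 0 0")

```text
time_s: 3.1
eef_pos: [0.4655, -0.1566, 0.0488]
tcp_rot: [-0.001, 0.703, 0.711, -0.001]
wrist_force: [-0.1, 0.7, 0.6]
width: 0.996
grasp_force: 0.0
```

Request:
send_rows(series="0 0 0 0 0 0; 0 0 0 0 0 0; 0 0 0 0 0 0; 0 0 0 0 0 0; 0 0 0 0 0 0; 0 0 0 0 0 0; 0 0 0 0 0 0; 0 0 0 0 0 0; 0 0 0 0 0 0; 0 0 0 0 0 0", fingers=1, squeeze=20)

```text
time_s: 4.1
eef_pos: [0.4664, -0.1558, 0.0499]
tcp_rot: [0.0, 0.703, 0.712, -0.0]
wrist_force: [-1.7, 0.2, 5.6]
width: 0.592
grasp_force: 20.0
```

```bash
python3 -c "
from h import *
H=(.5067,.1371,.015)
print('ins',world(*H,[0,-.041,.045]),'blk',world(*H,[.001,.029,.045]),'fin',world(*H,[.007,.035,.045]))"; python3 go.py .4666 -.1515 .17 90.86
```

```text
ins [0.50731498 0.09610461 0.045     ] blk [0.5072649  0.16611174 0.045     ] fin [0.51317423 0.17220106 0.045     ]
pos [ 0.4664 -0.1558  0.0499] F [-1.71  0.17  5.59] t 4.1 w 0.592
shift [ 0.0143  0.0007 -0.4002] turn [-0.      0.0001 -0.0008]
```

Request:
send_rows(series="0 0 -0.02 0 0 0; 0 0 -0.08 0 0 0; 0 0 -0.15 0 0 0; 0 0 -0.22 0 0 0; 0 0 -0.29 0 0 0; 0 0 -0.35 0 0 0; 0.02 0 -0.39 0 0 0; 0.06 0.01 -0.4 0 0 0; 0.12 0.02 -0.4 0 0 0; 0.2 0.03 -0.4 0 0 0")

```text
time_s: 5.1
eef_pos: [0.4744, -0.0947, 0.169]
tcp_rot: [-0.0, 0.703, 0.711, -0.0]
wrist_force: [-0.1, 0.6, -3.3]
width: 0.591
grasp_force: 20.0
```

```bash
python3 go.py .5073 .0921 .17 90.86
```

```text
pos [ 0.4744 -0.0947  0.169 ] F [-0.12  0.58 -3.25] t 5.1 w 0.591
shift [ 0.6215  0.1167 -0.0032] turn [-0.0002 -0.0001 -0.0011]
```

Request:
send_rows(series="0.06 0.01 0 0 0 0; 0.14 0.02 0 0 0 0; 0.23 0.04 0 0 0 0; 0.32 0.055 0 0 0 0; 0.4 0.07 0 0 0 0; 0.48 0.085 0 0 0 0; 0.55 0.1 0 0 0 0; 0.595 0.11 0 0 0 0; 0.615 0.116 0 0 0 0; 0.62 0.117 0 0 0 0")

```text
time_s: 6.1
eef_pos: [0.5073, 0.0914, 0.1692]
tcp_rot: [-0.0, 0.702, 0.712, -0.0]
wrist_force: [-0.2, -0.3, -2.7]
width: 0.589
grasp_force: 20.0
```

```bash
python3 go.py .5073 .0921 .097 90.86
python3 - <<'E'
from cell import camera
import cv2,numpy as np
t=camera("top")["pixels"][:,:,::-1];s=camera("side")["pixels"][:,:,::-1]
f=lambda im,x,y:cv2.resize(im[y:y+90,x:x+100],None,fx=4,fy=4,interpolation=cv2.INTER_CUBIC)
cv2.imwrite("pics/d1.png",np.hstack([f(t,225,175),f(s,265,130)]))
E
```

```text
pos [0.5073 0.0914 0.1692] F [-0.15 -0.32 -2.71] t 6.1 w 0.589
shift [0.0024 0.0004 0.2407] turn [-0.0002 -0.     -0.0004]
```

View pics/d1.png

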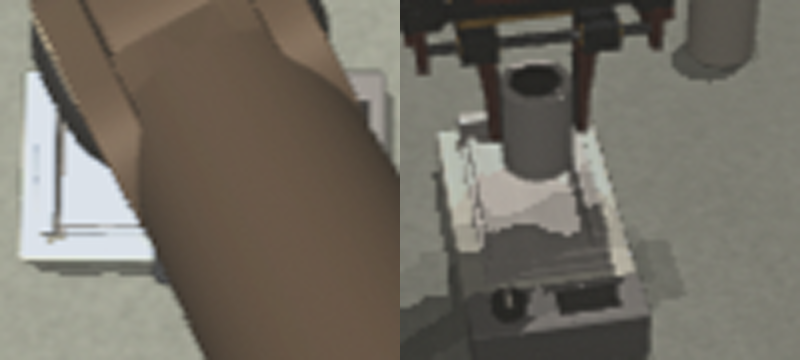

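The insert hangs centred between the lip and the side fence (side crop, column 537). I'll lower it.

Request:
send_rows(series="0.002 0 0.02 0 0 0; 0.002 0 0.05 0 0 0; 0.002 0 0.09 0 0 0; 0.002 0 0.13 0 0 0; 0.002 0 0.165 0 0 0; 0.002 0 0.19 0 0 0; 0.002 0 0.21 0 0 0; 0.002 0 0.225 0 0 0; 0.002 0 0.232 0 0 0; 0.002 0 0.235 0 0 0")

```text
time_s: 7.2
eef_pos: [0.5076, 0.0914, 0.0991]
tcp_rot: [0.0, 0.703, 0.712, 0.0]
wrist_force: [0.1, -0.6, -1.9]
width: 0.589
grasp_force: 20.0
```

Request:
send_rows(series="0 0 0.001 0 0 0; 0 0 0.002 0 0 0; 0 0 0.004 0 0 0; 0 0 0.006 0 0 0; 0 0 0.008 0 0 0; 0 0 0.01 0 0 0; 0 0 0.011 0 0 0; 0 0 0.012 0 0 0; 0 0 0.012 0 0 0; 0 0 0.012 0 0 0")

```text
time_s: 8.2
eef_pos: [0.5075, 0.0914, 0.0956]
tcp_rot: [0.0, 0.703, 0.712, 0.0]
wrist_force: [0.1, 0.2, -2.3]
width: 0.59
grasp_force: 20.0
```

Not in contact yet (Fz still shows its weight); a little further.

Request:
send_rows(series="0 0 0.001 0 0 0; 0 0 0.002 0 0 0; 0 0 0.003 0 0 0; 0 0 0.004 0 0 0; 0 0 0.005 0 0 0; 0 0 0.006 0 0 0; 0 0 0.006 0 0 0; 0 0 0.006 0 0 0; 0 0 0.006 0 0 0; 0 0 0.006 0 0 0")

```text
time_s: 9.2
eef_pos: [0.5075, 0.0914, 0.095]
tcp_rot: [0.0, 0.703, 0.712, -0.0]
wrist_force: [-5.5, -2.5, 12.7]
width: 0.589
grasp_force: 20.0
```

Request:
send_rows(series="0 0 -0.004 0 0 0; 0 0 -0.004 0 0 0; 0 0 -0.004 0 0 0; 0 0 -0.004 0 0 0; 0 0 -0.004 0 0 0; 0 0 -0.004 0 0 0; 0 0 -0.004 0 0 0; 0 0 -0.02 0 0 0; 0 0 -0.06 0 0 0; 0 0 -0.12 0 0 0", fingers=-1)

```text
time_s: 10.2
eef_pos: [0.507, 0.0914, 0.1302]
tcp_rot: [-0.0, 0.703, 0.712, -0.0]
wrist_force: [-0.2, -0.3, 1.1]
width: 0.995
grasp_force: 0.0
```

Request:
send_rows(series="0 0 -0.08 0 0 0; 0 0 -0.16 0 0 0; -0.05 0 -0.22 0 0 0; -0.12 0 -0.25 0 0 0.01; -0.21 0 -0.26 0 0 0.02; -0.31 0 -0.26 0 0 0; -0.42 0 -0.26 0 0 0; -0.54 0 -0.26 0 0 0; -0.66 0 -0.26 0 0 0; -0.78 0 -0.26 0 0 0")

```text
time_s: 11.2
eef_pos: [0.5104, -0.1439, 0.209]
tcp_rot: [0.001, 0.702, 0.712, 0.0]
wrist_force: [0.5, -0.2, -0.2]
width: 1.003
grasp_force: 0.0
```

```bash
python3 go.py .5256 -.321 .16 111.96
python3 - <<'E'
from cell import camera
import cv2,numpy as np
t=camera("top")["pixels"][:,:,::-1];s=camera("side")["pixels"][:,:,::-1]
f=lambda im,x,y:cv2.resize(im[y:y+90,x:x+100],None,fx=4,fy=4,interpolation=cv2.INTER_CUBIC)
cv2.imwrite("pics/d2.png",np.hstack([f(t,225,175),f(s,265,130)]))
E
```

```text
pos [ 0.5104 -0.1439  0.209 ] F [ 0.55 -0.25 -0.24] t 11.2 w 1.003
shift [-0.5908  0.0427  0.1636] turn [ 0.0004  0.0002 -0.1179]
```

View pics/d2.png

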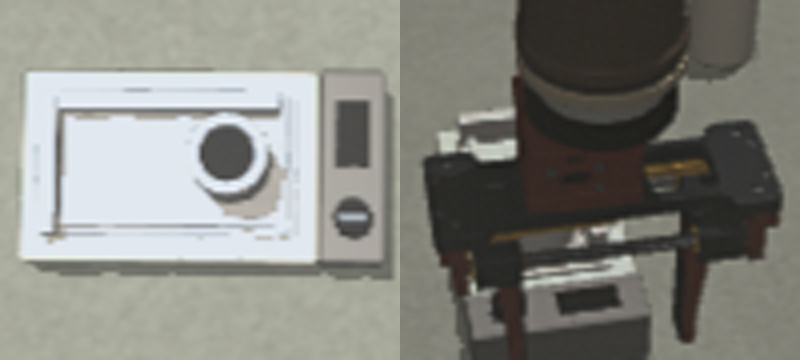

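The insert stands upright on the deck, with its recess centre at top pixel ≈(281.4,212.6). I'll check its deck position while moving to the block.

Request:
send_rows(series="-0.03 0 0.01 0 0 -0.01; -0.09 0.01 0.02 0 0 -0.02; -0.17 0.015 0.04 0 0 -0.035; -0.26 0.02 0.06 0 0 -0.055; -0.35 0.025 0.08 0 0 -0.075; -0.43 0.03 0.1 0 0 -0.09; -0.5 0.035 0.12 0 0 -0.1; -0.55 0.04 0.14 0 0 -0.11; -0.58 0.042 0.155 0 0 -0.118; -0.591 0.043 0.164 0 0 -0.118")

```text
time_s: 12.3
eef_pos: [0.5256, -0.3202, 0.1588]
tcp_rot: [0.0, 0.56, 0.829, 0.0]
wrist_force: [-0.7, 0.1, -0.8]
width: 0.996
grasp_force: 0.0
```

```bash
python3 go.py .5256 -.321 .049 111.96
python3 - <<'E'
from h import *
from scipy.optimize import fsolve
H=(.5073,.1375,.0193) # top-only heater fit
for z in(.115,):print(fsolve(lambda v:proj("t",world(*H,[v[0],v[1],z]))-[281.4,212.6],[0,0]))
E
```

```text
pos [ 0.5256 -0.3202  0.1588] F [-0.75  0.08 -0.81] t 12.3 w 0.996
shift [-0.0027 -0.0012  0.366 ] turn [ 0.0001 -0.0001 -0.0002]
[ 0.00159082 -0.04211874]
```

Request:
send_rows(series="-0.002 -0.001 0.02 0 0 0; -0.002 -0.001 0.06 0 0 0; -0.002 -0.001 0.11 0 0 0; -0.002 -0.001 0.17 0 0 0; -0.002 -0.001 0.23 0 0 0; -0.002 -0.001 0.28 0 0 0; -0.002 -0.001 0.32 0 0 0; -0.002 -0.001 0.35 0 0 0; -0.002 -0.001 0.362 0 0 0; -0.002 -0.001 0.366 0 0 0")

```text
time_s: 13.3
eef_pos: [0.5256, -0.3203, 0.0485]
tcp_rot: [-0.0, 0.559, 0.829, 0.0]
wrist_force: [-0.4, -0.5, 1.0]
width: 1.003
grasp_force: 0.0
```

Request:
send_rows(series="0 0 0 0 0 0; 0 0 0 0 0 0; 0 0 0 0 0 0; 0 0 0 0 0 0; 0 0 0 0 0 0; 0 0 0 0 0 0; 0 0 0 0 0 0; 0 0 0 0 0 0; 0 0 0 0 0 0; 0 0 0 0 0 0", fingers=1, squeeze=25)

```text
time_s: 14.3
eef_pos: [0.5254, -0.3207, 0.0491]
tcp_rot: [0.0, 0.56, 0.829, -0.0]
wrist_force: [-2.8, 0.6, 5.8]
width: 0.634
grasp_force: 25.0
```

Request:
send_rows(series="0 0 -0.02 0 0 0; 0 0 -0.06 0 0 0; 0 0 -0.12 0 0 0; 0 0 -0.19 0 0 0; 0 0 -0.26 0 0 0; 0 0 -0.33 0 0 0; 0 0 -0.39 0 0 0; 0 0 -0.43 0 0 0; 0 0 -0.45 0 0 0; 0 0 -0.45 0 0 0")

```text
time_s: 15.3
eef_pos: [0.5257, -0.3204, 0.1844]
tcp_rot: [0.0, 0.559, 0.829, 0.0]
wrist_force: [-0.3, 0.4, -5.1]
width: 0.639
grasp_force: 25.0
```

```bash
python3 go.py .5073 .1661 .185 90.86
```

```text
pos [ 0.5257 -0.3204  0.1844] F [-0.3   0.41 -5.13] t 15.3 w 0.639
shift [ 1.527   0.5497 -0.003 ] turn [0.0002 0.0002 0.1173]
```

Request:
send_rows(series="0.03 0.01 -0.01 0 0 0.01; 0.09 0.03 -0.02 0 0 0.02; 0.16 0.06 -0.03 0 0 0.035; 0.24 0.085 -0.04 0 0 0.05; 0.32 0.115 -0.05 0 0 0.065; 0.41 0.145 -0.05 0 0 0.08; 0.5 0.18 -0.05 0 0 0.095; 0.59 0.21 -0.05 0 0 0.105; 0.68 0.245 -0.05 0 0 0.115; 0.76 0.275 -0.05 0 0 0.117")

```text
time_s: 16.3
eef_pos: [0.516, -0.0764, 0.1978]
tcp_rot: [-0.001, 0.702, 0.713, -0.0]
wrist_force: [0.1, 0.1, -5.0]
width: 0.634
grasp_force: 25.0
```

```bash
python3 go.py .5073 .1661 .185 90.86
```

```text
pos [ 0.516  -0.0764  0.1978] F [ 0.13  0.07 -4.99] t 16.3 w 0.634
shift [ 0.8088 -0.0164  0.0432] turn [-0.0005 -0.0002  0.0001]
```

Request:
send_rows(series="0.08 0 0 0 0 0; 0.17 -0.005 0 0 0 0; 0.27 -0.008 0 0 0 0; 0.37 -0.01 0 0 0 0; 0.47 -0.012 0 0 0 0; 0.57 -0.015 0 0 0 0; 0.66 -0.016 0 0 0 0; 0.74 -0.016 0 0 0 0; 0.79 -0.016 0.01 0 0 0; 0.808 -0.016 0.02 0 0 0")

```text
time_s: 17.3
eef_pos: [0.5073, 0.1662, 0.1919]
tcp_rot: [-0.001, 0.7, 0.714, -0.0]
wrist_force: [0.1, 0.3, -3.9]
width: 0.634
grasp_force: 25.0
```

Request:
send_rows(series="0 0 0 0 0 0; 0 0 0 0 0 0; 0 0 0 0 0 0; 0 0 0 0 0 0; 0 0 0 0 0 0; 0 0 0 0 0 0; 0 0 0 0 0 0; 0 0 0 0 0 0; 0 0 0 0 0 0; 0 0 0 0 0 0")

```text
time_s: 18.3
eef_pos: [0.5081, 0.1643, 0.1927]
tcp_rot: [-0.0, 0.701, 0.713, -0.0]
wrist_force: [-0.8, 1.0, -5.4]
width: 0.631
grasp_force: 25.0
```

```bash
python3 go.py .5073 .1661 .0941 90.86
python3 - <<'E'
from cell import camera
import cv2,numpy as np
s=camera("side")["pixels"][:,:,::-1]
cv2.imwrite("pics/d3.png",cv2.resize(s[100:220,245:365],None,fx=5,fy=5,interpolation=cv2.INTER_CUBIC))
E
```

```text
pos [0.5081 0.1643 0.1927] F [-0.76  1.02 -5.4 ] t 18.3 w 0.631
shift [ 0.0061 -0.0025  0.3288] turn [-0.     -0.      0.0003]
```

View pics/d3.png

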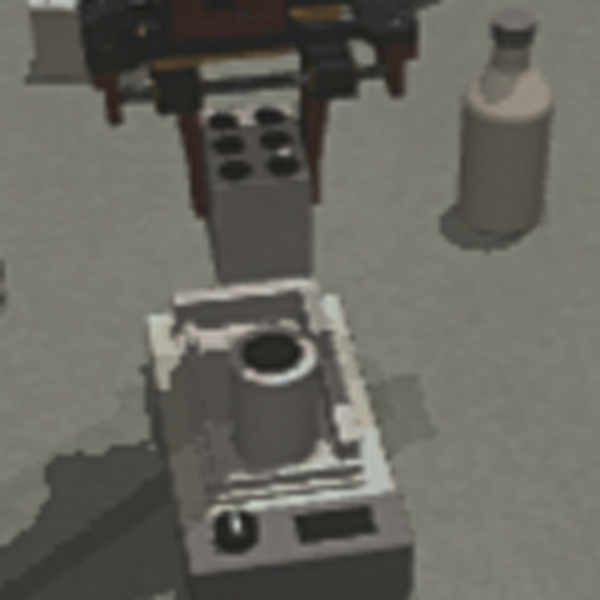

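The block hangs square above the far end of the deck, with its bottom front edge at crop (218,283)–(312,275). I'll check that against the prediction.

Run:
```python
from h import *
f=lambda P:((proj("s",P)-[245,100]+.5)*5-.5).round(0)
for a in(.005,.015,.025):
  print([f(world(.5081,.1643,a,p)) for p in([-.028,-.038,.1436],[.028,-.038,.1436])])
```

```text
[array([218., 288.]), array([314., 277.])]
[array([219., 288.]), array([314., 277.])]
[array([220., 288.]), array([315., 277.])]
```

Request:
send_rows(series="0.004 0 0.02 0 0 0; 0.008 0 0.06 0 0 0; 0.008 -0.002 0.1 0 0 0; 0.008 -0.002 0.14 0 0 0; 0.008 -0.002 0.18 0 0 0; 0.008 -0.002 0.22 0 0 0; 0.008 -0.002 0.26 0 0 0; 0.008 -0.002 0.29 0 0 0; 0.008 -0.002 0.31 0 0 0; 0.008 -0.002 0.317 0 0 0")

```text
time_s: 19.35
eef_pos: [0.5073, 0.1665, 0.0969]
tcp_rot: [-0.0, 0.701, 0.713, -0.0]
wrist_force: [-0.1, -0.4, -5.1]
width: 0.637
grasp_force: 25.0
```

Request:
send_rows(series="0 0 0.001 0 0 0; 0 0 0.002 0 0 0; 0 0 0.003 0 0 0; 0 0 0.004 0 0 0; 0 0 0.005 0 0 0; 0 0 0.006 0 0 0; 0 0 0.007 0 0 0; 0 0 0.008 0 0 0; 0 0 0.008 0 0 0; 0 0 0.008 0 0 0")

```text
time_s: 20.35
eef_pos: [0.5075, 0.1666, 0.0952]
tcp_rot: [0.0, 0.702, 0.713, -0.0]
wrist_force: [-0.7, -0.4, -5.5]
width: 0.633
grasp_force: 25.0
```

Request:
send_rows(series="0 0 0.001 0 0 0; 0 0 0.002 0 0 0; 0 0 0.003 0 0 0; 0 0 0.004 0 0 0; 0 0 0.005 0 0 0; 0 0 0.005 0 0 0; 0 0 0.005 0 0 0; 0 0 0.005 0 0 0; 0 0 0.005 0 0 0; 0 0 0.005 0 0 0")

```text
time_s: 21.35
eef_pos: [0.5075, 0.1666, 0.094]
tcp_rot: [0.0, 0.702, 0.713, -0.0]
wrist_force: [-3.6, -1.0, 6.4]
width: 0.634
grasp_force: 25.0
```

Request:
send_rows(series="0 0.001 -0.002 0 0 0; 0 0.003 -0.002 0 0 0; 0 0.005 -0.002 0 0 0; 0 0.007 -0.002 0 0 0; 0 0.009 -0.002 0 0 0; 0 0.011 -0.002 0 0 0; 0 0.013 -0.002 0 0 0; 0 0.014 -0.002 0 0 0; 0 0.015 -0.002 0 0 0; 0 0.015 -0.002 0 0 0")

```text
time_s: 22.35
eef_pos: [0.512, 0.1667, 0.0944]
tcp_rot: [0.0, 0.702, 0.713, 0.0]
wrist_force: [-0.6, -0.5, -5.0]
width: 0.637
grasp_force: 25.0
```

Request:
send_rows(series="0 0.0005 0 0 0 0; 0 0.001 0 0 0 0; 0 0.0015 0 0 0 0; 0 0.002 0 0 0 0; 0 0.0025 0 0 0 0; 0 0.003 0 0 0 0; 0 0.0035 0 0 0 0; 0 0.004 0 0 0 0; 0 0.0045 0 0 0 0; 0 0.005 0 0 0 0")

```text
time_s: 23.35
eef_pos: [0.513, 0.1667, 0.0942]
tcp_rot: [-0.0, 0.702, 0.713, -0.0]
wrist_force: [-2.8, -0.1, -3.2]
width: 0.637
grasp_force: 25.0
```

Request:
send_rows(series="0 0.0005 0.0005 0 0 0; 0 0.001 0.001 0 0 0; 0 0.0015 0.001 0 0 0; 0 0.002 0.001 0 0 0; 0 0.0025 0.001 0 0 0; 0 0.003 0.001 0 0 0; 0 0.0035 0.001 0 0 0; 0 0.004 0.001 0 0 0; 0 0.004 0.001 0 0 0; 0 0.004 0.001 0 0 0")

```text
time_s: 24.35
eef_pos: [0.513, 0.1667, 0.0941]
tcp_rot: [-0.001, 0.701, 0.713, -0.001]
wrist_force: [-9.7, -1.0, 4.3]
width: 0.641
grasp_force: 25.0
```

```bash
python3 -c "
from cell import arm
s=arm.state();print(s['eef_pos'],s['wrist_force'],s['torque'],s['tcp_rot'])"
```

```text
[0.51300362 0.1666617  0.09411751] [-9.65509623 -0.98388228  4.28124242] [-0.11906859  1.8284716  -0.17413313] [-6.10556303e-04  7.01444134e-01  7.12722885e-01 -1.35775069e-03]
```

Contact with the side fence came at x=0.513, as predicted. Now I slide towards the end fence.

Request:
send_rows(series="0.002 -0.001 0 0 0 0; 0.004 -0.001 0 0 0 0; 0.006 -0.001 0 0 0 0; 0.008 -0.001 0 0 0 0; 0.01 -0.001 0 0 0 0; 0.012 -0.001 0 0 0 0; 0.013 -0.001 0 0 0 0; 0.014 -0.001 0 0 0 0; 0.015 -0.001 0 0 0 0; 0.015 -0.001 0 0 0 0")

```text
time_s: 25.35
eef_pos: [0.513, 0.1682, 0.0942]
tcp_rot: [0.001, 0.702, 0.712, -0.003]
wrist_force: [-8.2, -9.2, 8.7]
width: 0.636
grasp_force: 25.0
```

Request:
send_rows(series="0.001 0 0 0 0 0; 0.002 0 0 0 0 0; 0.003 0 0 0 0 0; 0.004 0 0 0 0 0; 0.005 0 0 0 0 0; 0.006 0 0 0 0 0; 0.007 0 0 0 0 0; 0.008 0 0 0 0 0; 0.008 0 0 0 0 0; 0.008 0 0 0 0 0")

```text
time_s: 26.35
eef_pos: [0.5129, 0.1706, 0.0942]
tcp_rot: [0.001, 0.702, 0.712, -0.003]
wrist_force: [-8.7, -8.1, 9.0]
width: 0.637
grasp_force: 25.0
```

```bash
python3 -c "
from cell import arm
s=arm.state();print(s['eef_pos'],s['wrist_force'],s['torque'],s['tcp_rot'])"
```

```text
[0.51294788 0.17062052 0.09423378] [-8.7354183  -8.14355723  8.99539313] [-1.86636627  1.87680158  0.04194103] [ 0.00078252  0.70195618  0.71221379 -0.00290242]
```

Request:
send_rows(series="0 0 -0.0005 0 0 0; 0 0 -0.001 0 0 0; 0.001 0 -0.001 0 0 0; 0.002 0 -0.001 0 0 0; 0.003 0 -0.001 0 0 0; 0.004 0 -0.001 0 0 0; 0.005 0 -0.001 0 0 0; 0.005 0 -0.001 0 0 0; 0.005 0 -0.001 0 0 0; 0.005 0 -0.001 0 0 0")

```text
time_s: 27.35
eef_pos: [0.5129, 0.1727, 0.0942]
tcp_rot: [0.0, 0.702, 0.712, -0.003]
wrist_force: [-7.9, -6.7, 4.4]
width: 0.636
grasp_force: 25.0
```

Request:
send_rows(series="0.0005 0 0 0 0 0; 0.001 0 0 0 0 0; 0.0015 0 0 0 0 0; 0.002 0 0 0 0 0; 0.0025 0 0 0 0 0; 0.003 0 0 0 0 0; 0.0035 0 0 0 0 0; 0.004 0 0 0 0 0; 0.004 0 0 0 0 0; 0.004 0 0 0 0 0")

```text
time_s: 28.35
eef_pos: [0.5129, 0.173, 0.0943]
tcp_rot: [0.001, 0.702, 0.712, -0.003]
wrist_force: [-8.8, -9.4, 6.9]
width: 0.636
grasp_force: 25.0
```

```bash
python3 -c "
from cell import arm
s=arm.state();print(s['eef_pos'],s['wrist_force'],s['torque'],s['tcp_rot'])"
```

```text
[0.51292914 0.17296171 0.09426472] [-8.84174535 -9.40199507  6.88247943] [-1.96979847  1.68258523  0.11390819] [ 0.00082878  0.70201885  0.7121512  -0.00308424]
```

Request:
send_rows(series="0.0005 0 0 0 0 0; 0.001 0 0 0 0 0; 0.0015 0 0 0 0 0; 0.002 0 0 0 0 0; 0.0025 0 0 0 0 0; 0.003 0 0 0 0 0; 0.0035 0 0 0 0 0; 0.004 0 0 0 0 0; 0.004 0 0 0 0 0; 0.004 0 0 0 0 0")

```text
time_s: 29.35
eef_pos: [0.5129, 0.1731, 0.0943]
tcp_rot: [0.001, 0.702, 0.712, -0.004]
wrist_force: [-8.3, -12.6, 9.1]
width: 0.639
grasp_force: 25.0
```

```bash
python3 -c "
from cell import arm
s=arm.state();print(s['eef_pos'],s['wrist_force'],s['torque'],s['tcp_rot'])"
```

```text
[0.51292082 0.17310524 0.09430787] [ -8.28998318 -12.55208553   9.11726943] [-2.58931241  1.79113703  0.25244311] [ 0.00131604  0.70212951  0.71203819 -0.00374551]
```

```bash
python3 go.py .5129 .1731 .0943 90.8
```

```text
pos [0.5129 0.1731 0.0943] F [ -8.29 -12.55   9.12] t 29.35 w 0.639
shift [-0.     -0.0001  0.    ] turn [-0.0011  0.0023  0.    ]
```

Request:
send_rows(series="0 0 0 -0.0002 0.0004 0; 0 0 0 -0.0004 0.0008 0; 0 0 0 -0.0006 0.0012 0; 0 0 0 -0.0008 0.0016 0; 0 0 0 -0.001 0.002 0; 0 0 0 -0.0011 0.0023 0; 0 0 0 -0.0011 0.0023 0; 0 0 0 -0.0011 0.0023 0; 0 0 0 -0.0011 0.0023 0; 0 0 0 -0.0011 0.0023 0")

```text
time_s: 30.35
eef_pos: [0.5128, 0.1729, 0.0941]
tcp_rot: [-0.0, 0.702, 0.712, -0.0]
wrist_force: [-8.0, -12.0, 6.5]
width: 0.636
grasp_force: 25.0
```

```bash
python3 go.py .5129 .1731 .0943 90.8;python3 -c "
from cell import arm
s=arm.state();print(s['wrist_force'],s['torque'],s['tcp_rot'])"
```

```text
pos [0.5128 0.1729 0.0941] F [ -8.05 -11.99   6.53] t 30.35 w 0.636
shift [ 0.0007  0.0002 -0.0008] turn [-0.0001  0.0001  0.    ]
[ -8.04714188 -11.98997275   6.53069077] [-2.7741112   1.79356413  0.26832247] [-7.09436190e-05  7.02134413e-01  7.12044397e-01 -1.95638907e-04]
```

Now a small yaw probe to test that the block is flush against both fences.

Request:
send_rows(series="0 0 0 0 0 -0.0005; 0 0 0 0 0 -0.001; 0 0 0 0 0 -0.0015; 0 0 0 0 0 -0.002; 0 0 0 0 0 -0.0025; 0 0 0 0 0 -0.003; 0 0 0 0 0 -0.003; 0 0 0 0 0 -0.003; 0 0 0 0 0 -0.003; 0 0 0 0 0 -0.003")

```text
time_s: 31.35
eef_pos: [0.5128, 0.1729, 0.0941]
tcp_rot: [-0.0, 0.7, 0.714, -0.0]
wrist_force: [-8.0, -11.5, 7.0]
width: 0.635
grasp_force: 25.0
```

```bash
python3 go.py .5129 .1731 .0943 90.8;python3 -c "
from cell import arm
s=arm.state();print(s['wrist_force'],s['torque'],s['tcp_rot'])"
python3 - <<'E'
from cell import camera
import cv2,numpy as np
t=camera("top")["pixels"][:,:,::-1];s=camera("side")["pixels"][:,:,::-1]
f=lambda im,x,y:cv2.resize(im[y:y+90,x:x+66],None,fx=6,fy=6,interpolation=cv2.INTER_CUBIC)
cv2.imwrite("pics/d4.png",np.hstack([f(t,225,180),f(s,268,130)]))
E
```

```text
pos [0.5128 0.1729 0.0941] F [ -7.98 -11.47   6.97] t 31.35 w 0.635
shift [ 0.0006  0.0002 -0.0006] turn [-0.0002 -0.0001  0.0021]
[ -7.98044143 -11.46994833   6.97280753] [-2.69084815  1.8076611  -0.84822746] [-4.35165526e-04  6.99789718e-01  7.14348760e-01 -1.05912012e-04]
```

View pics/d4.png

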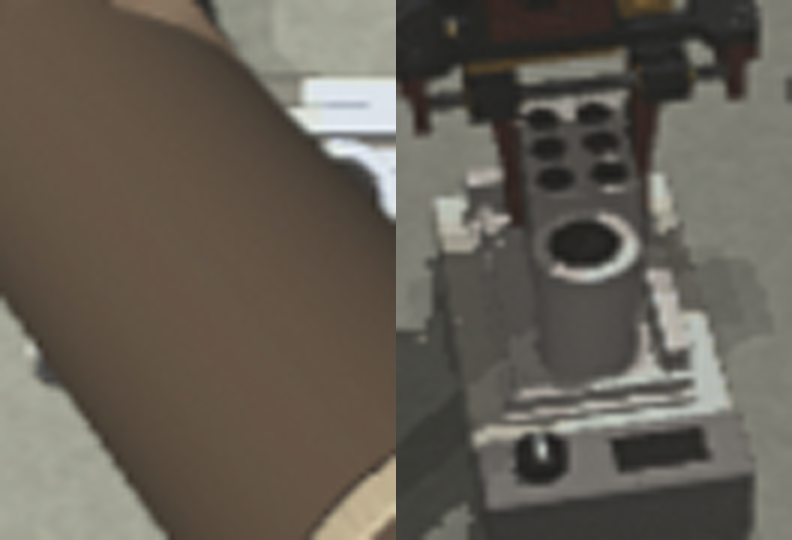

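The block stands in the corner, with the insert clear of it. The moment reverses steeply with yaw, so I'll return to the balanced yaw and press slightly more in x.

Request:
send_rows(series="0 0.0003 0 0 0 0.0005; 0 0.0006 0 0 0 0.001; 0 0.0009 0 0 0 0.0015; 0 0.0012 0 0 0 0.0019; 0 0.0015 0 0 0 0.0022; 0 0.0018 0 0 0 0.0022; 0 0.002 0 0 0 0.0022; 0 0.002 0 0 0 0.0022; 0 0.002 0 0 0 0.0022; 0 0.002 0 0 0 0.0022")

```text
time_s: 32.45
eef_pos: [0.5129, 0.173, 0.0941]
tcp_rot: [-0.0, 0.701, 0.713, -0.001]
wrist_force: [-11.4, -13.5, 9.4]
width: 0.632
grasp_force: 25.0
```

```bash
python3 go.py .5129 .1731 .0943 90.8;python3 -c "
from cell import arm
s=arm.state();print(s['wrist_force'],s['torque'],s['tcp_rot'])"
```

```text
pos [0.5129 0.173  0.0941] F [-11.41 -13.47   9.36] t 32.45 w 0.632
shift [ 0.0005  0.0001 -0.0007] turn [-0.0004  0.0001  0.0007]
[-11.40816837 -13.46831885   9.36292926] [-2.74670991  2.24582272  0.15425119] [-3.62866467e-04  7.01330294e-01  7.12836104e-01 -6.13333147e-04]
```

```bash
python3 -c "
from cell import arm
print(arm.close_job())"
```

```text
the job is handed in; nothing more can be done
None
```

The job is handed in: the insert stands free on the deck at about (2, −42) mm, and the block is still held pressed into the corner at about 11 N (side fence) and 13 N (end fence). Wrist forces and a small yaw test point to it lying flush on both; the cameras could not see the contact faces.

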